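# Third hand at the welding bench: gusset held into the corner of a stand foot

### The job

Be my third hand while I tack the second gusset onto this stand foot. Pick up the loose gusset plate, stand it upright on top of the rail on the side of the leg sleeve that has no gusset yet, on the rail's centre line with its straight vertical edge flat against the sleeve, and press it against the sleeve with a steady push of about 12 N. Keep up that push for at least three seconds and do not let go: finish while still holding it there, and leave the other things on the bench alone.

Things in the scene. Friction and masses are not known exactly. Their poses are not given: they have to be found in the camera images.
- gusset: loose 10 mm steel plate, 0.5 kg, standing on its 110 mm straight edge, 70 mm high; top level for 55 mm from the full-height square edge, then slopes to a 22 mm high toe; lower corner at the square edge clipped 12 mm. Origin: middle of the underside. x: along the plate from square edge (x = -55 mm) to toe (+55); y: thickness (faces at +-5); z up. Pinch it across the thickness from above
- square_edge (a point): on the loose gusset: middle of its square vertical edge (gusset x = -55, y = 0, z = 35 mm); axes as the gusset's
- rail: the stand foot's rail: steel box section 40 x 40 x 360 mm flat on the bench, fixed by three red magnet blocks (45 mm square, 48 mm high) at (x, y) = (-130, 42), (-50, -42), (145, -42) mm. Origin: on the bench below the rail's middle. x: along the rail to the free side (end at 180 mm); at -x a like gusset is already welded. y across, z up; top at z = 40 mm
- sleeve: the leg sleeve: fixed upright 40 x 40 mm box section, open on top, 90 mm high, on the rail's top at mid-length (its top is 130 mm above the bench). Origin: centre of its foot; axes as the rail's; free face at x = +20 mm, rigid
- seat (a point): the free corner: on the rail's top and centre line at the foot of the sleeve's free face (rail x = 20, y = 0, z = 40 mm); axes as the rail's, x points out of the face. The gusset's origin belongs at x = 55, y = 0, z = 0 mm here, same axes, pressed along -x. Steel on steel: tenths of a millimetre change the push by newtons, and weight on the rail adds friction
- hammer: bystander: hammer, 260 mm long, lying on the bench, under 40 mm high
- foot_plate: bystander: square dark steel plate 100 x 100 x 8 mm with four holes, lying on the bench
- offcut: bystander: 110 mm offcut of the 40 x 40 mm box section, lying on the bench
Mind the look-alikes: they are no part of the job. What is shaped like the gusset but purple or red is not meant.

How it is judged:
On the way:
1. the gusset stands in the free corner, square and on the centre line, pressed against the sleeve with a steady 6 to 20 N for 3 s without a break (x of square_edge in the frame of seat between -0.003 and 0.0025 m and y of gusset in the frame of seat between -0.005 and 0.005 m and z of gusset in the frame of seat between -0.003 and 0.002 m and angle between gusset's own z axis and vertical below 0.04 rad and angle between the x axis of gusset and the x axis of rail, either way round below 0.05 rad and contact force between gusset and sleeve between 6 and 20 N and contact force between the fingers and gusset above 3 N and linear speed of gusset below 0.01 m/s), for 3 s.
At the end, for the whole second after the job is handed in: Still held: the gusset stands on the rail (within 2 mm), upright (0.04 rad), in line with the rail (0.05 rad), within 5 mm of its centre line, its square edge within 2.5 mm of the sleeve and pressed on it with 6 to 20 N; fingers push on it with over 3 N; it is at rest (under 10 mm/s) (all of step 1); the arm keeps its last pose, push and grip.
It fails at once if the hammer is moved by more than 20 mm (distance of hammer from where it was at the start of the episode above 0.02 m).
It fails at once if the foot plate is moved by more than 20 mm (distance of foot_plate from where it was at the start of the episode above 0.02 m).
It fails at once if the offcut is moved by more than 20 mm (distance of offcut from where it was at the start of the episode above 0.02 m).
It also fails if it takes over 56 s, if anything falls off the work surface, if the arm or the gripper's body presses on something with over 40 N, if the wrist force passes 120 N, or if a joint passes its speed limit or range.

### The arm

A 6-joint arm with a two-finger parallel gripper is mounted at the origin on the work surface. World frame = base frame: x ahead of the robot, y to its left, z up, the work surface at z = 0. Lengths are in m, angles in rad, forces in N, time in s.
With the tool pointing down it reaches from about 0.4 to 0.825 m from the base axis. Payload 7 kg.
Tool frame: the origin (TCP) lies between the finger pads; the fingertips stand 8 mm ahead of it and the grasp point (between the pads) lies 11 mm behind it (arm.finger_overhang is the distance from the TCP to the fingertips, in m); z points along the fingers, y is the line along which they close (so a half turn about z gives the same grasp; the last joint's range is limited). The gripper opens to 88 mm and grips with 3 to 60 N. Pads are 19 mm wide; open, the fingers measure 130 mm over their backs; the gripper's body (78 mm by 193 mm) begins 47 mm behind the grasp point.
Start: joints at [-1.012, 0.359, 0.012, 0, -1.224, -0.288], TCP at [0.181, -0.65, 0.235] pointing down, gripper open.
Joint ranges: [-3.07, 3.07], [-1.43, 2.12], [-1.02, 1.25], [-3.03, 1.67], [-3.05, -0], [-3.03, 3.03]. Speed limits (rad/s): [2.39, 2.39, 3.01, 3.14, 3.14, 3.14].

### API

Orientations are given as [roll, pitch, yaw] about the fixed x, y, z axes, in that order (R = Rz(yaw) Ry(pitch) Rx(roll)).
In Python, from station import arm gives the robot as it stands.
- The arm moves only by the tool move_arm, never from a script. Its argument "rows" is text: rows parted by semicolons, each of 7 numbers parted by spaces: the turn, a rotation vector about the tool's x, y, z in degrees, then the shift along the tool's x, y, z in m, then the finger opening in m, from 0 to 0.0876. A call has 1 to 8 rows; each row shifts and turns the commanded pose from where the row before left it, along the tool's axes as they then stand; what a row does not reach is not made up. A row lasts 1/8 s, in which the tool goes at most 62.5 mm and 10.7 degrees, less where a joint would pass 70% of its speed; a pose out of reach is approached as far as the arm can. A call is refused whole if a number of a shift passes 0.0625 or a number of a turn 10.7, either way. A call with a gripper value outside its range is refused whole. The fingers move at their own pace and stop on an object; "squeeze" is the grip in N (left out, the last holds). Time passes only in rows, so rows that do not move let the fingers close. It gives the time, the measured TCP pose, the force, the opening and the grip force at its end, in the units of the state.
- arm.get_state(): the state, without advancing time (a new reading comes with each control period).
- arm.grab_frame(name): name is "scene" or "top" or "wrist"; returns (picture, depth): 420x560x3 uint8, blue, green, red; 420x560 float32, m along the optical axis (not along the pixel's ray), 0 where there is no reading.
- arm.camera_model(name): a dict with "mtx" (3x3 intrinsics, pixels), "camera_from_world" (4x4, takes a point from world to camera coordinates); the wrist camera has in their place "mount" (4x4, takes a point from camera to tool coordinates, whose origin is the TCP and whose axes are the flange's). Camera axes: x right, y down, z forward; pixel columns grow to the right and rows downward; lengths in m; the calibration is good to about 2 mm. The wrist camera is an equidistant fisheye: a pixel r from the principal point sees the ray r / f radians off the axis. A picture is of the moment at which its call begins: read the wrist's pose just before it. camera_model takes no time and is no camera call.
- arm.job_done(): hands the job in; it is judged then, once.
The state is a dict: "t": time; "q": joint angles; "qd": joint speeds; "joint_efforts": joint torques, N m; "eef_pos": TCP position; "ee_rot": TCP orientation; "force": force on the tool from outside, world axes, zero at the start; "moment": the same for the moment, N m; "width": finger opening in m; "gripper_force": force on a finger pad.
Only numpy, scipy, OpenCV 4.12 (cv2) and the standard library are available. Lean on these libraries where they do the work, as an engineer would, in place of code of your own. Each camera call takes 0.05 s, during which the arm holds its last target. There are 200 camera calls.

## Working session

There is one attempt and no reset: what is moved stays moved. The work goes in short steps, Python scripts to look and compute and a tool call to move; the robot and the scene stay as the last step left them, time stands still between calls to the robot, and variables do not carry over. Pictures are saved under pics/ and viewed, at most 10 in all, crops included, and the job is handed in when it is done.

Besides the shell and the picture viewer there is one more tool, called as a command line: name --argument value ..., lists and objects as JSON in quotes. move_arm: Moves the arm, as the interface text tells. Its arguments: {"type":"object","properties":{"rows":{"type":"string"},"squeeze":{"type":"number"}},"required":["rows"]}

```bash
mkdir -p pics; ls; python3 - <<'E'
from station import arm
import cv2,numpy as np
s=arm.get_state();print({k:np.round(v,3) for k,v in s.items()})
for n in("scene","top"):
    p,d=arm.grab_frame(n);cv2.imwrite(f"pics/{n}0.png",p);np.save(f"{n}0.npy",d)
    m=arm.camera_model(n);print(n,m)
print(arm.camera_model("wrist"))
E
```

```text
pics
{'t': np.float64(0.0), 'q': array([-1.012,  0.359,  0.011, -0.   , -1.224, -0.288]), 'qd': array([ 0., -0.,  0.,  0., -0.,  0.]), 'joint_efforts': array([-1.0000e-03, -5.8272e+01,  2.9305e+01,  6.9970e+00,  7.0000e-03,
       -0.0000e+00]), 'eef_pos': array([ 0.18 , -0.65 ,  0.234]), 'ee_rot': array([ 3.14 , -0.   , -2.871]), 'force': array([-0.253, -0.065, -0.64 ]), 'moment': array([ 0.03 , -0.039, -0.019]), 'gripper_force': np.float64(0.0), 'width': np.float64(0.088)}
scene {'mtx': array([[443.53371878,   0.        , 277.63119577],
       [  0.        , 443.53371878, 202.08012386],
       [  0.        ,   0.        ,   1.        ]]), 'camera_from_world': array([[ 0.7761401 ,  0.63040898,  0.01382293, -0.40947849],
       [ 0.43029029, -0.51348116, -0.74241994, -0.20105206],
       [-0.46093038,  0.58216976, -0.66979218,  1.36533948],
       [ 0.        ,  0.        ,  0.        ,  1.        ]])}
top {'mtx': array([[452.58325626,   0.        , 281.85842355],
       [  0.        , 452.58325626, 207.08866487],
       [  0.        ,   0.        ,   1.        ]]), 'camera_from_world': array([[ 0.01718934, -0.99976805, -0.01297581, -0.01014559],
       [-0.99257069, -0.01549933, -0.12067809,  0.54985782],
       [ 0.12044899,  0.01495378, -0.99260688,  1.21615375],
       [ 0.        ,  0.        ,  0.        ,  1.        ]])}
{'mtx': array([[325.1922621 ,   0.        , 281.76956874],
       [  0.        , 325.1922621 , 204.64776085],
       [  0.        ,   0.        ,   1.        ]]), 'mount': array([[-3.22323432e-04, -9.51853207e-01, -3.06554023e-01,
         8.29512289e-02],
       [ 9.99999524e-01, -5.89062695e-04,  7.77604984e-04,
        -4.95312797e-04],
       [-9.20745337e-04, -3.06553627e-01,  9.51852944e-01,
        -1.50876219e-01],
       [ 0.00000000e+00,  0.00000000e+00,  0.00000000e+00,
         1.00000000e+00]])}
```

View pics/scene0.png

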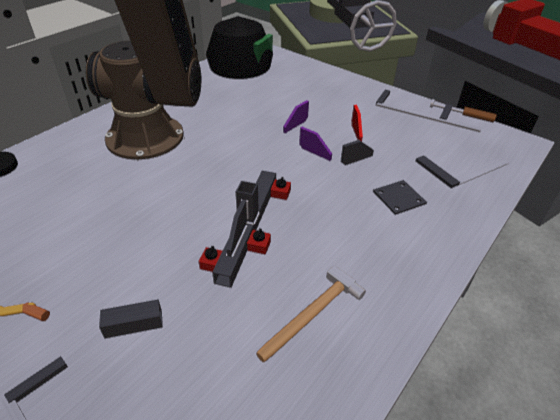

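View pics/top0.png

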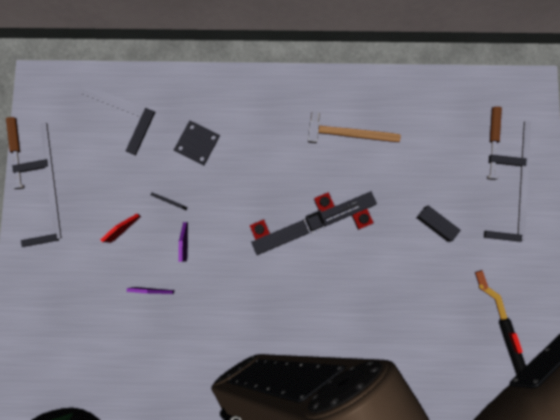

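Candidates for the gusset: dark plate at scene (357,152) / top (168,200); purple at scene (297,116) and (315,143); red at scene (357,122). The grey steel one, top (168,200), is the gusset. The rail's free side is on the left in the top view (red magnet at (260,229)), and the welded gusset is to the right of the sleeve at (315,221).

```bash
cat > h.py <<'E'
import numpy as np,cv2
def cloud(arm,n,d):
    m=arm.camera_model(n);K=m["mtx"];v,u=np.indices(d.shape)
    P=np.stack([(u-K[0,2])/K[0,0]*d,(v-K[1,2])/K[1,1]*d,d],-1)
    T=np.linalg.inv(m["camera_from_world"]);return P@T[:3,:3].T+T[:3,3]
E
python3 - <<'E'
from station import arm
from h import *
p=cv2.imread("pics/scene0.png");t=cv2.imread("pics/top0.png")
a=cv2.resize(p[130:175,325:390],None,fx=6,fy=6,interpolation=2);b=cv2.resize(t[170:260,90:220],None,fx=3,fy=3,interpolation=2)
W=max(a.shape[1],b.shape[1]);f=lambda i:cv2.copyMakeBorder(i,0,0,0,W-i.shape[1],0)
cv2.imwrite("pics/c0.png",np.vstack([f(a),f(b)]))
C={n:cloud(arm,n,np.load(n+"0.npy")) for n in("top","scene")}
for n in C: print(n,"bench z",np.median(C[n][...,2]))
def fit(X,l):
    r=cv2.minAreaRect(X[:,:2].astype(np.float32)*1000);mu=X[:,:2].mean(0);w,V=np.linalg.eigh(np.cov((X[:,:2]-mu).T));v=V[:,1]
    s=(X[:,:2]-mu)@v;print(l,len(X),"mean",mu.round(4),"rect",np.round(r,1).tolist() if 0 else r,"ang",np.degrees(np.arctan2(v[1],v[0])).round(2),"ext",s.min().round(4),s.max().round(4),"zmax",np.percentile(X[:,2],[5,50,98]).round(4))
for n,roi in(("top",(185,215,145,192)),("scene",(138,166,338,376))):
    P=C[n][roi[0]:roi[1],roi[2]:roi[3]].reshape(-1,3);fit(P[(P[:,2]>.012)],n+" gusset")
P=C["top"][185:260,240:385].reshape(-1,3);fit(P[(P[:,2]>.034)&(P[:,2]<.043)],"rail");fit(P[P[:,2]>.122],"sleeve")
P=C["scene"][165:290,195:295].reshape(-1,3);fit(P[(P[:,2]>.034)&(P[:,2]<.043)],"rail s");fit(P[P[:,2]>.122],"sleeve s")
E
```

```text
top bench z -0.0008732000140960761
scene bench z -0.00012677295534319066
top gusset 164 mean [0.5519 0.294 ] rect ((496.0594482421875, 172.50099182128906), (430.18426513671875, 13.948966026306152), 65.18670654296875) ang 64.71 ext -0.3488 0.0814 zmax [0.0231 0.0662 1.2734]
scene gusset 493 mean [0.5654 0.2956] rect ((759.4014892578125, -125.4991455078125), (85.42992401123047, 1162.8492431640625), 23.859554290771484) ang 113.92 ext -1.045 0.1179 zmax [0.014  0.0391 0.0722]
rail 1618 mean [ 0.5045 -0.0797] rect ((517.4022827148438, -85.32319641113281), (102.17626953125, 359.9350891113281), 17.078243255615234) ang 112.37 ext -0.1888 0.1708 zmax [0.0354 0.0392 0.0427]
sleeve 131 mean [ 0.4664 -0.0621] rect ((470.958984375, -52.93377685546875), (50.615570068359375, 149.24636840820312), 46.40605163574219) ang 147.62 ext -0.0741 0.0792 zmax [0.1256 0.131  1.2734]
rail s 1314 mean [ 0.5264 -0.1158] rect ((518.60205078125, -87.34579467773438), (100.96868896484375, 360.9840393066406), 17.62717628479004) ang 111.77 ext -0.1501 0.2114 zmax [0.0364 0.0401 0.0428]
sleeve s 216 mean [ 0.6159 -0.2034] rect ((753.2484741210938, -364.10382080078125), (49.152587890625, 785.152099609375), 41.88628387451172) ang 133.73 ext -0.6042 0.1816 zmax [0.1228 0.1292 0.7709]
```

View pics/c0.png

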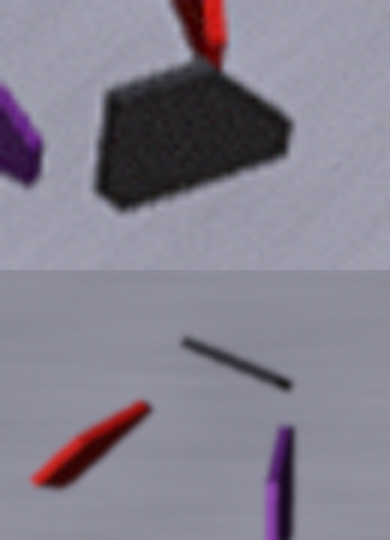

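The crop confirms that the dark grey plate is the gusset. Its square edge with the clipped lower corner is at the scene's left, and its toe points right (+x, +y in world). Next I'll fit both poses without the depth outliers.

```bash
cat >> h.py <<'E'
def line(X,l,sign=1):
    X=X[np.linalg.norm(X[:,:2]-np.median(X[:,:2],0),axis=1)<.25]
    vx,vy,x,y=cv2.fitLine(X[:,:2].astype(np.float32),cv2.DIST_HUBER,0,1e-4,1e-4).ravel();v=np.array([vx,vy])
    if v[1]<0:v=-v
    n=np.array([-v[1],v[0]]);o=X[:,:2].mean(0);s=(X[:,:2]-o)@v;t=(X[:,:2]-o)@n
    s1=np.percentile(s,[1,99]);t1=np.percentile(t,[2,98]);c=o+v*s1.mean()+n*t1.mean()
    print(l,len(X),"centre",c.round(4),"ang",np.degrees(np.arctan2(v[1],v[0])).round(2),"len",np.ptp(s1).round(4),"wid",np.ptp(t1).round(4),"z",np.percentile(X[:,2],[5,50,95]).round(4))
E
python3 - <<'E'
from station import arm
from h import *
C={n:cloud(arm,n,np.load(n+"0.npy")) for n in("top","scene")}
im={n:cv2.imread(f"pics/{n}0.png") for n in C}
for n,roi,r2 in(("top",(185,215,145,192),(185,260,240,385)),("scene",(138,168,338,378),(165,290,195,295))):
    def g(r,lo,hi):
        P=C[n][r[0]:r[1],r[2]:r[3]].reshape(-1,3);B=im[n][r[0]:r[1],r[2]:r[3]].reshape(-1,3).astype(int)
        return P[(P[:,2]>lo)&(P[:,2]<hi)&(np.ptp(B,axis=1)<50)&(P[:,0]>.3)]
    line(g(roi,.012,.08),n+" gusset");line(g(roi,.062,.08),n+" gusset top")
    P=g(r2,.034,.044)
    # keep near axis
    line(P,n+" rail")
    S=g(r2,.124,.136);r=cv2.minAreaRect(S[:,:2].astype(np.float32)*1000);print(n,"sleeve",len(S),r,S[:,:2].mean(0))
# colour based: top-view gusset pixels minAreaRect, ray to z
B=im["top"][185:215,140:195].astype(int);m=(B.sum(2)<300)
v,u=np.nonzero(m);r=cv2.minAreaRect(np.stack([u+140,v+185],1).astype(np.float32));print(len(u),r)
E
```

```text
top gusset 157 centre [0.5627 0.3175] ang 67.98 len 0.1089 wid 0.0097 z [0.0228 0.0645 0.0721]
top gusset top 86 centre [0.5542 0.296 ] ang 67.57 len 0.0626 wid 0.0096 z [0.0635 0.0691 0.0729]
top rail 1642 centre [ 0.5131 -0.0856] ang 113.0 len 0.3532 wid 0.0804 z [0.0355 0.0394 0.0428]
top sleeve 80 ((507.5199279785156, -88.42906188964844), (39.95882034301758, 40.28276062011719), 23.858325958251953) [ 0.50766992 -0.08860701]
scene gusset 481 centre [0.5653 0.313 ] ang 66.98 len 0.1082 wid 0.0121 z [0.0143 0.0394 0.0699]
scene gusset top 85 centre [0.5549 0.2916] ang 66.19 len 0.0612 wid 0.0142 z [0.0633 0.0683 0.0722]
scene rail 1372 centre [ 0.5152 -0.0889] ang 112.3 len 0.3557 wid 0.0876 z [0.0366 0.0402 0.043 ]
scene sleeve 143 ((508.97332763671875, -90.49995422363281), (41.4471435546875, 44.03562545776367), 23.674795150756836) [ 0.50919047 -0.09253025]
153 ((168.60345458984375, 200.7586212158203), (38.4727897644043, 4.070499897003174), 23.198591232299805)
```

Gusset: centre about (0.564, 0.3155), yaw about 67.3°. Rail: yaw about 113°, sleeve about (0.5085, −0.0895). I'll turn the tool and go by way of a point above the rail for a wrist look.

move_arm --rows "0 0 -10.36 0 0 0 0.0876;0 0 -10.36 0 0 0 0.0876;0 0 -10.36 0 0 0 0.0876;0 0 -10.36 0 0 0 0.0876;0 0 -10.36 0 0 0 0.0876;0 0 0 -0.06 -0.0058 0 0.0876;0 0 0 -0.06 -0.0058 0 0.0876;0 0 0 -0.06 -0.0058 0 0.0876"

```text
t: 1.1
eef_pos: [0.2664, -0.4893, 0.234]
ee_rot: [3.141, 0.0, -1.967]
force: [1.7, 0.7, -0.1]
width: 0.0878
gripper_force: 0.0
```

move_arm --rows "0 0 0 -0.06 -0.0058 0 0.0876;0 0 0 -0.06 -0.0058 0 0.0876;0 0 0 -0.06 -0.0058 0 0.0876;0 0 0 -0.06 -0.0058 0 0.0876;0 0 0 -0.06 -0.0058 0 0.0876;0 0 0 -0.06 -0.0058 0 0.0876;0 0 0 -0.06 -0.0058 0 0.0876;0 0 0 -0.06 -0.0058 0 0.0876"

```text
t: 2.1
eef_pos: [0.4944, -0.064, 0.2346]
ee_rot: [-3.141, 0.0, -1.966]
force: [0.5, -0.4, 0.7]
width: 0.0875
gripper_force: 0.0
```

```bash
cat >> h.py <<'E'
from scipy.spatial.transform import Rotation as R
def wcloud(arm,name):
    s=arm.get_state();p,d=arm.grab_frame("wrist");cv2.imwrite(f"pics/{name}.png",p)
    m=arm.camera_model("wrist");K=m["mtx"];v,u=np.indices(d.shape);x=(u-K[0,2])/K[0,0];y=(v-K[1,2])/K[1,1]
    th=np.hypot(x,y);k=np.tan(np.minimum(th,1.4))/np.maximum(th,1e-9)
    P=np.stack([x*k*d,y*k*d,d],-1);P[(d<=0)|(th>1.35)]=np.nan
    T=m["mount"];P=P@T[:3,:3].T+T[:3,3]
    P=P@R.from_euler("xyz",s["ee_rot"]).as_matrix().T+s["eef_pos"];np.save(f"pics/{name}.npy",P);return s,p,P
def goto(s,pos,yawdeg):
    Rm=R.from_euler("xyz",s["ee_rot"]);G=R.from_euler("xyz",[np.pi,0,np.radians(yawdeg)])
    print("turn",(Rm.inv()*G).as_rotvec(degrees=True).round(2),"then shift",G.inv().apply(np.array(pos)-s["eef_pos"]).round(4))
E
python3 - <<'E'
from station import arm
from h import *
s,p,P=wcloud(arm,"w1");print(s["t"],s["eef_pos"],s["ee_rot"],s["force"])
Q=P.reshape(-1,3);c=p.reshape(-1,3).astype(int)
g=lambda z0,z1,ctr,r:Q[(Q[:,2]>z0)&(Q[:,2]<z1)&(np.linalg.norm(Q[:,:2]-ctr,axis=1)<r)&(np.ptp(c,axis=1)<50)]
print("bench",np.nanmedian(Q[:,2]))
S=g(.124,.137,[.508,-.09],.04);print("sleeve",len(S),cv2.minAreaRect(S[:,:2].astype(np.float32)*1000),np.median(S[:,2]))
v=np.array([np.cos(np.radians(113)),np.sin(np.radians(113))])
for a,b in((.03,.1),(.1,.17),(.03,.17)):
    T=g(.034,.045,np.array([.508,-.09])+v*(a+b)/2,(b-a)/2);line(T,f"rail {a} {b}")
E
```

```text
2.1 [ 0.49435343 -0.06404922  0.23462074] [-3.14145284e+00  1.46037984e-04 -1.96633703e+00] [ 0.53266777 -0.40249327  0.69586204]
bench 0.0018066472736949085
sleeve 872 ((507.8354797363281, -89.77664184570312), (40.791107177734375, 40.06451416015625), 22.963367462158203) 0.13048405890031023
rail 0.03 0.1 1925 centre [ 0.4811 -0.0294] ang 105.81 len 0.0645 wid 0.041 z [0.0395 0.0408 0.042 ]
rail 0.1 0.17 1654 centre [0.4582 0.0343] ang 100.12 len 0.0661 wid 0.0531 z [0.0397 0.041  0.0424]
rail 0.03 0.17 3890 centre [0.4743 0.0035] ang 105.94 len 0.1304 wid 0.0603 z [0.0395 0.0409 0.0425]
```

View pics/w1.png

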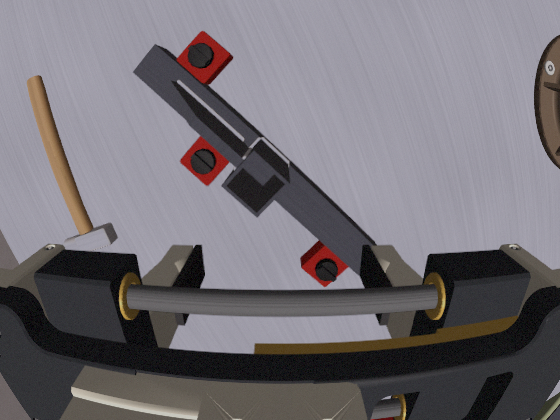

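The wrist view shows the sleeve's open top at (258,175) and the welded gusset at (210,110). The free rail side runs to the lower right, and the hammer is on the left. I'll move on to a point above the gusset.

move_arm --rows "0 0 0 -0.0525 0.0117 0 0.06;0 0 0 -0.0525 0.0117 0 0.06;0 0 0 -0.0525 0.0117 0 0.06;0 0 0 -0.0525 0.0117 0 0.06;0 0 0 -0.0525 0.0117 0 0.06;0 0 0 -0.0525 0.0117 0 0.06;0 0 0 -0.0525 0.0117 0.02 0.06;0 0 0 0 0 0.02 0.06"

```text
t: 3.15
eef_pos: [0.5601, 0.3079, 0.1928]
ee_rot: [3.141, -0.001, -1.964]
force: [-0.0, -0.6, -0.7]
width: 0.0601
gripper_force: 0.0
```

```bash
python3 - <<'E'
from station import arm
from h import *
s,p,P=wcloud(arm,"w2");print(s["t"],s["eef_pos"],s["ee_rot"])
def G(P,p,z0,z1,ctr,r):
    Q=P.reshape(-1,3);c=p.reshape(-1,3).astype(int)
    return Q[(Q[:,2]>z0)&(Q[:,2]<z1)&(np.linalg.norm(Q[:,:2]-ctr,axis=1)<r)&(np.ptp(c,axis=1)<40)&(c.sum(1)<330)]
line(G(P,p,.012,.08,[.562,.312],.075),"gusset");line(G(P,p,.065,.077,[.562,.312],.075),"gusset top")
P1=np.load("pics/w1.npy");p1=cv2.imread("pics/w1.png");c=np.array([.5078,-.0898])
X=G(P1,p1,.036,.0445,c,.19)[:,:2]-c
a=np.radians(113);s1=X@[np.cos(a),np.sin(a)];t1=X@[-np.sin(a),np.cos(a)];E=[]
for b in np.arange(-.17,.15,.01):
    k=(abs(s1-b)<.005)&(abs(t1)<.03)
    if k.sum()>20: E.append((b,*np.percentile(t1[k],[1,99])))
print((np.array(E)*1000).round(1).tolist())
E
```

```text
3.15 [0.56012916 0.30785932 0.19276812] [ 3.14117436e+00 -6.62839156e-04 -1.96381392e+00]
gusset 1077 centre [0.5635 0.3158] ang 67.85 len 0.1067 wid 0.009 z [0.0293 0.0702 0.0717]
gusset top 727 centre [0.5549 0.2944] ang 67.83 len 0.0602 wid 0.0088 z [0.0687 0.0707 0.0719]
[[-170.0, -22.1, 16.9], [-160.0, -21.9, 17.4], [-150.0, -21.9, 17.5], [-140.0, -21.3, 19.0], [-130.0, -21.6, 29.9], [-120.0, -21.6, 29.3], [-110.0, -21.5, 18.0], [-100.0, -21.3, 18.6], [-90.0, 6.9, 18.7], [-80.0, 3.5, 18.5], [-70.0, 7.1, 19.2], [-60.0, 7.3, 19.1], [-50.0, -29.8, 19.1], [-40.0, 7.3, 19.2], [-30.0, 4.0, 19.5], [-20.0, 4.2, 22.8], [-10.0, -16.8, 17.6], [0.0, -17.3, 19.5], [10.0, -17.4, 20.9], [20.0, -17.3, 21.7], [30.0, 9.0, 20.3], [40.0, -18.6, 20.5], [50.0, -18.9, 20.5], [60.0, -18.6, 20.7], [70.0, -18.6, 20.9], [80.0, -18.5, 21.0], [90.0, -18.0, 21.2], [100.0, -18.1, 21.6], [110.0, -18.4, 21.1], [120.0, -17.7, 21.1], [130.0, -17.1, 21.6], [140.0, -29.7, 22.0]]
```

View pics/w2.png

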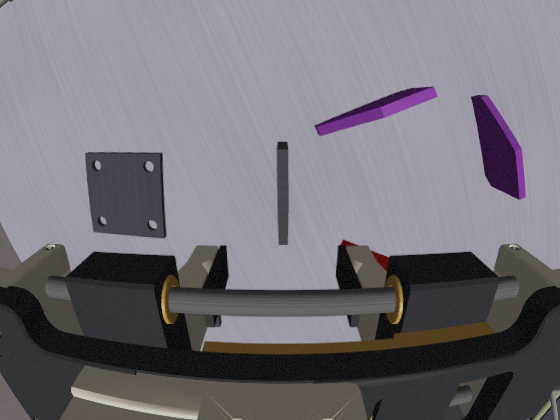

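In the wrist view the plate lies at (283,190), midway between the open fingers, with nothing in their way (foot plate at (126,195), purple plates to the right). I'll descend and grip.

move_arm --rows "0 0 -0.36 0.0015 0 0.04 0.06;0 0 0 0 0 0.04 0.06;0 0 0 0 0 0.04 0.06;0 0 0 0 0 0.022 0.06;0 0 0 0 0 0.012 0.06;0 0 0 0 0 0 0.06;0 0 0 0 0 0 0.02;0 0 0 0 0 0 0" --squeeze 60

```text
t: 4.2
eef_pos: [0.56, 0.3037, 0.0418]
ee_rot: [-3.141, 0.002, -1.96]
force: [0.1, -0.5, -0.4]
width: 0.0455
gripper_force: 0.0
```

move_arm --rows "0 0 0 0 0 0 0;0 0 0 0 0 0 0;0 0 0 0 0 0 0;0 0 0 0 0 0 0"

```text
t: 4.7
eef_pos: [0.5595, 0.3032, 0.0406]
ee_rot: [3.142, -0.0, -1.96]
force: [-1.3, 0.7, 1.1]
width: 0.0097
gripper_force: 60.0
```

Gripped (9.7 mm, 60 N). Next I'll lift, turn −46.2° about the tool z axis, and check.

move_arm --rows "0 0 0 0 0 -0.03 0;0 0 0 0 0 -0.05 0;0 0 0 0 0 -0.05 0;0 0 -9.24 0 0 0 0;0 0 -9.24 0 0 0 0;0 0 -9.24 0 0 0 0;0 0 -9.24 0 0 0 0;0 0 -9.24 0 0 0 0"

```text
t: 5.7
eef_pos: [0.5588, 0.3028, 0.1695]
ee_rot: [3.14, -0.0, -1.149]
force: [0.5, -0.2, -4.0]
width: 0.0098
gripper_force: 60.0
```

move_arm --rows "0 0 0 0 0 0 0;0 0 0 0 0 0 0"

```text
t: 5.95
eef_pos: [0.5592, 0.3031, 0.1701]
ee_rot: [3.141, -0.0, -1.158]
force: [0.3, 0.1, -4.2]
width: 0.0099
gripper_force: 60.0
```

```bash
python3 - <<'E'
from station import arm
from h import *
s=arm.get_state();print(s["t"],s["eef_pos"],s["ee_rot"],s["force"],s["width"])
c=np.array([.5078,-.0898]);u=np.array([-.4051,.9143])
goto(s,[*(c+u*.080),s["eef_pos"][2]],-66.1)
E
```

```text
5.95 [0.55922595 0.30305257 0.17005391] [ 3.14065427e+00 -1.31456851e-04 -1.15774183e+00] [ 0.2767056   0.06357225 -4.17314253] 0.00987486309735713
turn [ 0.05 -0.01 -0.23] then shift [0.2583 0.2062 0.    ]
```

move_arm --rows "0 0 -0.23 0.043 0.0344 0 0;0 0 0 0.043 0.0344 0 0;0 0 0 0.043 0.0344 0 0;0 0 0 0.043 0.0344 0 0;0 0 0 0.043 0.0344 0.01 0;0 0 0 0.043 0.0344 0.02 0;0 0 0 0 0 0.02 0;0 0 0 0 0 0 0"

```text
t: 6.95
eef_pos: [0.4752, -0.0174, 0.1197]
ee_rot: [3.139, 0.0, -1.154]
force: [0.6, 0.8, -3.4]
width: 0.0098
gripper_force: 60.0
```

```bash
python3 - <<'E'
from station import arm
from h import *
s,p,P=wcloud(arm,"w3");print(s["t"],s["eef_pos"],s["ee_rot"],s["force"])
# all in rail frame guess
c=np.array([.5078,-.0898]);a=np.radians(113.9);u=np.array([np.cos(a),np.sin(a)]);n=np.array([-u[1],u[0]])
Q=P.reshape(-1,3);col=p.reshape(-1,3).astype(int);k=np.isfinite(Q[:,0])&(np.ptp(col,axis=1)<40);Q=Q[k]
L=np.stack([(Q[:,:2]-c)@u,(Q[:,:2]-c)@n,Q[:,2]],1)*1000
def rows(z0,z1,S,w=45,st=5):
    E=[]
    for b in S:
        k=(L[:,2]>z0)&(L[:,2]<z1)&(abs(L[:,0]-b)<st/2)&(abs(L[:,1])<w)
        if k.sum()>8:E.append([b,*np.percentile(L[k,1],[2,98]).round(1),np.median(L[k,2]).round(1)])
    print(E)
print("rail");rows(36,45,range(-170,160,10),26)
print("sleeve");rows(124,136,range(-25,26,5),26)
S=L[(L[:,2]>124)&(L[:,2]<136)&(abs(L[:,0])<30)&(abs(L[:,1])<30)];print(cv2.minAreaRect(S[:,:2].astype(np.float32)))
zt=1000*(s["eef_pos"][2]-.0406);print("zt",zt)
print("gusset");rows(zt+25,zt+74,range(20,140,5),20)
Gs=L[(L[:,2]>zt+66)&(L[:,2]<zt+74)&(abs(L[:,1])<10)&(L[:,0]>20)&(L[:,0]<70)];print(len(Gs),np.percentile(Gs[:,0],[0,1,5,50]) if len(Gs) else 0)
goto(s,[*(c+u*.080),s["eef_pos"][2]],-66.1)
E
```

```text
6.95 [ 0.47522826 -0.01740131  0.11970656] [ 3.13925043e+00  3.18988285e-04 -1.15365767e+00] [ 0.5864642   0.78232865 -3.42084604]
rail
[[-80, np.float64(-19.8), np.float64(19.8), np.float64(40.8)], [-70, np.float64(-19.7), np.float64(19.1), np.float64(40.8)], [-60, np.float64(-19.1), np.float64(19.7), np.float64(40.8)], [-50, np.float64(-19.6), np.float64(19.1), np.float64(40.8)], [-40, np.float64(-19.6), np.float64(19.7), np.float64(40.9)], [-30, np.float64(-19.2), np.float64(19.0), np.float64(40.9)], [-10, np.float64(-16.9), np.float64(16.3), np.float64(40.8)], [0, np.float64(-16.5), np.float64(16.4), np.float64(40.7)], [10, np.float64(-16.6), np.float64(16.6), np.float64(40.7)], [40, np.float64(-19.1), np.float64(19.1), np.float64(40.6)], [50, np.float64(-19.4), np.float64(18.7), np.float64(40.6)], [60, np.float64(-20.2), np.float64(19.4), np.float64(40.7)], [70, np.float64(-19.7), np.float64(19.0), np.float64(40.7)], [80, np.float64(-20.0), np.float64(19.2), np.float64(40.8)], [90, np.float64(-20.3), np.float64(19.4), np.float64(40.7)], [100, np.float64(-19.8), np.float64(19.7),
[... 1289 characters left out ...]
, np.float64(4.8), np.float64(150.0)], [95, np.float64(-4.5), np.float64(4.8), np.float64(149.2)], [100, np.float64(-4.3), np.float64(5.1), np.float64(144.5)], [105, np.float64(-4.1), np.float64(4.5), np.float64(141.0)], [110, np.float64(-4.5), np.float64(5.0), np.float64(135.7)], [115, np.float64(-4.3), np.float64(5.1), np.float64(131.5)], [120, np.float64(-4.4), np.float64(4.8), np.float64(127.1)], [125, np.float64(-4.2), np.float64(4.7), np.float64(122.6)], [130, np.float64(-4.2), np.float64(5.1), np.float64(118.6)], [135, np.float64(-4.0), np.float64(5.0), np.float64(114.2)]]
1985 [38.03583012 38.38745107 38.76154212 54.17821458]
turn [0.13 0.02 0.  ] then shift [-0.0006 -0.0004 -0.    ]
```

View pics/w3.png

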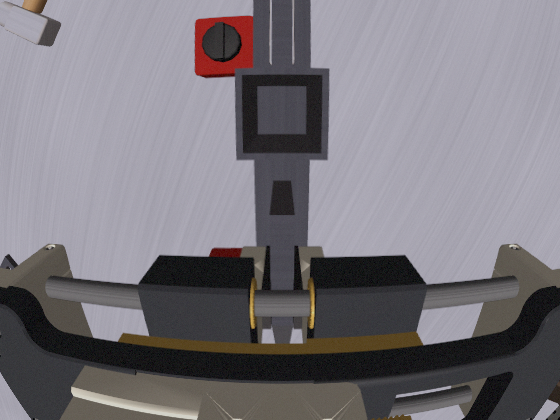

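The gusset lines up with the sleeve: its dark square end at (282,197) is centred below the sleeve at (282,113). The gap is 18.0 mm and the underside is about 39 mm above the rail. I'll descend.

move_arm --rows "0.13 0 0 0 -0.0003 0.012 0;0 0 0 0 0 0.012 0;0 0 0 0 0 0.012 0;0 0 0 0.008 0 0 0;0 0 0 0.006 0 0 0;0 0 0 0 0 0 0;0 0 0 0 0 0 0;0 0 0 0 0 0 0"

```text
t: 8.0
eef_pos: [0.4824, -0.0291, 0.0848]
ee_rot: [-3.139, -0.0, -1.15]
force: [0.3, 0.8, -4.1]
width: 0.0096
gripper_force: 60.0
```

move_arm --rows "0 0 0 0 0 0.001 0;0 0 0 0 0 0 0;0 0 0 0 0 0 0;0 0 0 0 0 0.0005 0;0 0 0 0 0 0 0;0 0 0 0 0 0 0"

```text
t: 8.75
eef_pos: [0.4823, -0.0292, 0.0831]
ee_rot: [-3.139, -0.0, -1.15]
force: [-0.1, -0.3, -3.4]
width: 0.0096
gripper_force: 60.0
```

move_arm --rows "0 0 0 0 0 0.001 0;0 0 0 0 0 0 0;0 0 0 0 0 0 0;0 0 0 0 0 0.0005 0;0 0 0 0 0 0 0;0 0 0 0 0 0 0"

```text
t: 9.5
eef_pos: [0.4823, -0.0292, 0.0816]
ee_rot: [-3.139, 0.0, -1.15]
force: [0.6, 0.2, -4.1]
width: 0.0093
gripper_force: 60.0
```

move_arm --rows "0 0 0 0 0 0.0003 0;0 0 0 0 0 0 0;0 0 0 0 0 0 0"

```text
t: 9.88
eef_pos: [0.4823, -0.0291, 0.0813]
ee_rot: [-3.139, 0.0, -1.15]
force: [0.1, -0.6, -4.5]
width: 0.0103
gripper_force: 60.0
```

move_arm --rows "0 0 0 0 0 0.0003 0;0 0 0 0 0 0 0;0 0 0 0 0 0 0"

```text
t: 10.25
eef_pos: [0.4823, -0.0292, 0.0809]
ee_rot: [-3.139, 0.0, -1.15]
force: [-0.2, 0.1, -3.9]
width: 0.0098
gripper_force: 60.0
```

move_arm --rows "0 0 0 0 0 0.0003 0;0 0 0 0 0 0 0;0 0 0 0 0 0 0"

```text
t: 10.62
eef_pos: [0.4823, -0.0291, 0.0807]
ee_rot: [-3.139, -0.0, -1.15]
force: [0.8, 0.1, -3.4]
width: 0.0094
gripper_force: 60.0
```

move_arm --rows "0 0 0 0 0 0.0002 0;0 0 0 0 0 0 0;0 0 0 0 0 0 0"

```text
t: 11.0
eef_pos: [0.4824, -0.0291, 0.0805]
ee_rot: [-3.139, -0.0, -1.15]
force: [-0.0, 0.0, -2.2]
width: 0.0099
gripper_force: 60.0
```

move_arm --rows "0 0 0 0 0 0.0002 0;0 0 0 0 0 0 0;0 0 0 0 0 0 0"

```text
t: 11.38
eef_pos: [0.4824, -0.0291, 0.0805]
ee_rot: [-3.139, -0.0, -1.15]
force: [-2.0, 0.0, 2.5]
width: 0.0096
gripper_force: 60.0
```

The plate touched the rail at z = 0.0805. I'll ease off 0.2 mm and advance; the gap is about 4.4 mm.

move_arm --rows "0 0 0 0 0 -0.0003 0;0 0 0 0.001 0 0 0;0 0 0 0.001 0 0 0;0 0 0 0.001 0 0 0;0 0 0 0 0 0 0;0 0 0 0 0 0 0;0 0 0 0 0 0 0"

```text
t: 12.25
eef_pos: [0.4836, -0.0319, 0.0805]
ee_rot: [-3.139, -0.0, -1.15]
force: [0.0, -0.6, -1.9]
width: 0.0096
gripper_force: 60.0
```

move_arm --rows "0 0 0 0.0003 0 0 0;0 0 0 0.0003 0 0 0;0 0 0 0 0 0 0;0 0 0 0 0 0 0"

```text
t: 12.75
eef_pos: [0.4837, -0.0325, 0.0805]
ee_rot: [-3.139, 0.0, -1.15]
force: [0.2, 0.4, -1.2]
width: 0.0098
gripper_force: 60.0
```

move_arm --rows "0 0 0 0.0003 0 0 0;0 0 0 0 0 0 0;0 0 0 0 0 0 0"

```text
t: 13.12
eef_pos: [0.4838, -0.0328, 0.0805]
ee_rot: [-3.14, 0.0, -1.15]
force: [-0.8, 1.3, -1.7]
width: 0.0094
gripper_force: 60.0
```

move_arm --rows "0 0 0 0.0002 0 -0.0001 0;0 0 0 0 0 0 0;0 0 0 0 0 0 0"

```text
t: 13.5
eef_pos: [0.4839, -0.0329, 0.0806]
ee_rot: [-3.14, 0.0, -1.15]
force: [-0.9, 0.4, -4.5]
width: 0.0095
gripper_force: 60.0
```

move_arm --rows "0 0 0 0.0002 0 0 0;0 0 0 0 0 0 0;0 0 0 0 0 0 0"

```text
t: 13.88
eef_pos: [0.4841, -0.0331, 0.0806]
ee_rot: [-3.139, 0.0, -1.15]
force: [-0.2, 0.5, -4.0]
width: 0.0096
gripper_force: 60.0
```

move_arm --rows "0 0 0 0.0002 0 0 0;0 0 0 0 0 0 0;0 0 0 0 0 0 0"

```text
t: 14.25
eef_pos: [0.4842, -0.0333, 0.0807]
ee_rot: [-3.139, 0.0, -1.15]
force: [-0.5, -1.4, -4.6]
width: 0.0099
gripper_force: 60.0
```

Now hovering about 0.1 mm above the rail. I'll keep approaching.

move_arm --rows "0 0 0 0.0002 0 0 0;0 0 0 0 0 0 0;0 0 0 0 0 0 0"

```text
t: 14.62
eef_pos: [0.4843, -0.0334, 0.0807]
ee_rot: [-3.139, 0.0, -1.15]
force: [-0.1, -0.8, -4.5]
width: 0.0099
gripper_force: 60.0
```

move_arm --rows "0 0 0 0.0002 0 0 0;0 0 0 0 0 0 0;0 0 0 0 0 0 0"

```text
t: 15.0
eef_pos: [0.4843, -0.0336, 0.0807]
ee_rot: [-3.139, 0.0, -1.15]
force: [-0.1, 0.4, -4.4]
width: 0.0096
gripper_force: 60.0
```

move_arm --rows "0 0 0 0.0002 0 0 0;0 0 0 0 0 0 0;0 0 0 0 0 0 0"

```text
t: 15.38
eef_pos: [0.4844, -0.0338, 0.0806]
ee_rot: [-3.139, 0.0, -1.15]
force: [-0.4, 0.4, -3.2]
width: 0.0098
gripper_force: 60.0
```

move_arm --rows "0 0 0 0 0.001 0 0;0 0 0 0.0002 0 0 0;0 0 0 0 0 0 0;0 0 0 0 0 0 0"

```text
t: 15.88
eef_pos: [0.4834, -0.0342, 0.0806]
ee_rot: [-3.139, 0.0, -1.15]
force: [-2.2, 4.9, -2.9]
width: 0.0095
gripper_force: 60.0
```

move_arm --rows "0 0 0 0.0002 0 0 0;0 0 0 0 0 0 0;0 0 0 0 0 0 0"

```text
t: 16.25
eef_pos: [0.4834, -0.0342, 0.0806]
ee_rot: [-3.139, 0.001, -1.15]
force: [-2.8, 5.3, -0.9]
width: 0.0098
gripper_force: 60.0
```

move_arm --rows "0 0 0 0.0002 0 0 0;0 0 0 0 0 0 0;0 0 0 0 0 0 0"

```text
t: 16.62
eef_pos: [0.4835, -0.0342, 0.0806]
ee_rot: [-3.139, 0.001, -1.15]
force: [-3.6, 8.2, -0.5]
width: 0.0098
gripper_force: 60.0
```

Contact: the push along the rail is about 9 N, rising about 3 N per 0.2 mm. One more small step.

move_arm --rows "0 0 0 0.0002 0 0 0;0 0 0 0 0 0 0;0 0 0 0 0 0 0"

```text
t: 17.0
eef_pos: [0.4835, -0.0342, 0.0806]
ee_rot: [-3.139, 0.001, -1.15]
force: [-5.4, 9.1, -0.5]
width: 0.0097
gripper_force: 60.0
```

move_arm --rows "0 0 0 0 0 0 0;0 0 0 0 0 0 0;0 0 0 0 0 0 0;0 0 0 0 0 0 0"

```text
t: 17.5
eef_pos: [0.4835, -0.0342, 0.0807]
ee_rot: [-3.139, 0.001, -1.15]
force: [-5.1, 9.5, -1.2]
width: 0.01
gripper_force: 60.0
```

move_arm --rows "0 0 0 0.0001 0 0 0;0 0 0 0 0 0 0;0 0 0 0 0 0 0;0 0 0 0 0 0 0;0 0 0 0 0 0 0;0 0 0 0 0 0 0;0 0 0 0 0 0 0;0 0 0 0 0 0 0"

```text
t: 18.5
eef_pos: [0.4835, -0.0342, 0.0807]
ee_rot: [-3.139, 0.001, -1.15]
force: [-5.5, 10.3, 0.7]
width: 0.0097
gripper_force: 60.0
```

```bash
python3 - <<'E'
from station import arm
from h import *
u=np.array([-.4051,.9143]);n=np.array([-.9143,-.4051]);c=np.array([.5078,-.0898])
for i in range(6):
    s,p,P=wcloud(arm,"w4");print(s["t"],"push",(s["force"][:2]@u).round(1),"side",(s["force"][:2]@n).round(1),s["force"][2].round(1))
Q=P.reshape(-1,3);Q=Q[np.isfinite(Q[:,0])];L=np.stack([(Q[:,:2]-c)@u,(Q[:,:2]-c)@n,Q[:,2]],1)*1000
for b in(25,30,35,40,80,85,90,95,100,105,110):
    k=(L[:,2]>58)&(L[:,2]<114)&(abs(L[:,0]-b)<2.5)&(abs(L[:,1])<12)
    if k.sum()>8:print(b,np.percentile(L[k,1],[2,98]).round(1),np.median(L[k,2]).round(1))
E
```

```text
18.5 push 11.7 side 0.9 0.7
18.55 push 12.0 side -0.2 -1.1
18.6 push 11.3 side 0.9 -1.2
18.65 push 11.4 side 0.3 -0.4
18.7 push 11.5 side 0.7 -0.5
18.75 push 11.3 side 0.8 -0.4
30 [-5.4  3.9] 110.9
35 [-5.4  4. ] 111.0
40 [-5.5  4.1] 110.9
80 [-5.3  4.4] 106.5
85 [-4.6  4.4] 103.1
90 [-5.1  4.4] 97.4
95 [-5.2  4.5] 93.8
100 [-4.5  4.4] 90.2
105 [-5.   4.3] 83.7
110 [-5.2  4.5] 80.3
```

View pics/w4.png

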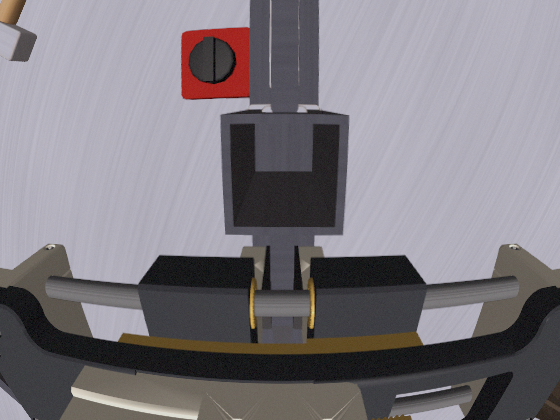

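The wrist view shows the plate top (285,245) meeting the sleeve's lower wall (285,232), centred to within about 0.6 mm. The push is about 11.5 N. I'll hold it there for over 4 s.

move_arm --rows "0 0 0 0 0 0 0;0 0 0 0 0 0 0;0 0 0 0 0 0 0;0 0 0 0 0 0 0;0 0 0 0 0 0 0;0 0 0 0 0 0 0;0 0 0 0 0 0 0;0 0 0 0 0 0 0"

```text
t: 19.8
eef_pos: [0.4835, -0.0343, 0.0807]
ee_rot: [-3.139, 0.001, -1.15]
force: [-4.7, 10.3, -0.1]
width: 0.0095
gripper_force: 60.0
```

move_arm --rows "0 0 0 0 0 0 0;0 0 0 0 0 0 0;0 0 0 0 0 0 0;0 0 0 0 0 0 0;0 0 0 0 0 0 0;0 0 0 0 0 0 0;0 0 0 0 0 0 0;0 0 0 0 0 0 0"

```text
t: 20.8
eef_pos: [0.4835, -0.0343, 0.0807]
ee_rot: [-3.139, 0.001, -1.15]
force: [-3.9, 9.7, 0.2]
width: 0.0099
gripper_force: 60.0
```

move_arm --rows "0 0 0 0 0 0 0;0 0 0 0 0 0 0;0 0 0 0 0 0 0;0 0 0 0 0 0 0;0 0 0 0 0 0 0;0 0 0 0 0 0 0;0 0 0 0 0 0 0;0 0 0 0 0 0 0"

```text
t: 21.8
eef_pos: [0.4835, -0.0343, 0.0806]
ee_rot: [-3.139, 0.001, -1.15]
force: [-5.6, 9.2, -0.7]
width: 0.0099
gripper_force: 60.0
```

move_arm --rows "0 0 0 0 0 0 0;0 0 0 0 0 0 0;0 0 0 0 0 0 0;0 0 0 0 0 0 0;0 0 0 0 0 0 0;0 0 0 0 0 0 0;0 0 0 0 0 0 0;0 0 0 0 0 0 0"

```text
t: 22.8
eef_pos: [0.4835, -0.0343, 0.0806]
ee_rot: [-3.139, 0.001, -1.15]
force: [-4.5, 9.4, -0.8]
width: 0.01
gripper_force: 60.0
```

The push has stayed at 10.5 to 11.5 N for over 4 s, so I'm handing in.

```bash
python3 -c "
from station import arm
print(arm.job_done())"
```

```text
the job is handed in; nothing more can be done
None
```

The gusset stands in the free corner within about 1 mm of the rail's centre line, and the gripper is still pressing it against the sleeve. By the wrist sensor the push held steady at about 10.5–11.5 N for over 4 s, and I handed the job in that way; no verdict came back.

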